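Start the frozen slice in the toaster

ROBOT

A 6-joint arm with a two-finger parallel gripper is mounted at the origin on a cart in front of the work surface, level with it; the furniture and walls round the work are solid. World frame = base frame: x ahead of the robot, y to its left, z up, the work surface at z = 0. Lengths are in m, angles in degrees, forces in N, time in s.
With the tool pointing down it reaches from about 0.35 to 0.875 m from the base axis. Payload 4.2 kg.
Tool frame: the origin (TCP) lies midway between the tips of the shut fingers; the grasp point (between the pads) lies 19 mm behind it; z points along the fingers, y is the line along which they close (so a half turn about z gives the same grasp; the last joint's range is limited). The gripper opens to 87 mm and grips with 3 to 60 N. Pads are 19 mm wide; open, the fingers measure 117 mm over their backs; the gripper's body (75 mm by 190 mm) begins 51 mm behind the grasp point.
Start: joints at [-57.09, 22.042, 0.453, 0, -68.411, -14.817], TCP at [0.194, -0.594, 0.223] pointing down, gripper open.
Joint ranges: [-179.83, 179.83], [-69.29, 118.12], [-61.27, 80.66], [-181.25, 117.63], [-171.15, -9.14], [-177.46, 177.46]. Speed limits (degrees/s): [159.86, 159.86, 180, 180, 180, 180].

INTERFACE

Orientations are given as a 3x3 rotation matrix whose columns are the frame's x, y, z axes.
In Python, from station import sensors, eyes, workorder gives the robot as it stands.
- The arm moves only by the tool step_hand, called after "Request:" in YAML: its name, and indented under it one key for each argument. Schema: {"type":"object","properties":{"steps":{"type":"object","properties":{"finger_gap":{"type":"array","items":{"type":"number"},"minItems":1,"maxItems":8},"sx":{"type":"array","items":{"type":"number"},"minItems":1,"maxItems":8},"sy":{"type":"array","items":{"type":"number"},"minItems":1,"maxItems":8},"sz":{"type":"array","items":{"type":"number"},"minItems":1,"maxItems":8},"rx":{"type":"array","items":{"type":"number"},"minItems":1,"maxItems":8},"ry":{"type":"array","items":{"type":"number"},"minItems":1,"maxItems":8},"rz":{"type":"array","items":{"type":"number"},"minItems":1,"maxItems":8}},"additionalProperties":false,"required":["finger_gap","sx","sy","sz","rx","ry","rz"]},"only":{"type":"string"},"quiet":{"type":"boolean"},"lines":{"type":"string"}},"required":["steps"],"additionalProperties":false}. steps is an object with one list for each field, all of the same length, 1 to 8, a row being the entries at one place: finger_gap (the opening from 0.0 (shut) to 1.0 (fully open)), sx, sy, sz (the shift in normalised numbers (1 is 0.8 m)), rx, ry, rz (a rotation vector in fractions of the full range, 1 being 90 degrees); each row is the pose to reach, as a shift and turn from the pose commanded when the call began, along the tool's axes at that moment; what a row does not reach only later rows make up. A row lasts 1/10 s, in which the tool goes at most 0.05 m and 8.59 degrees, less where a joint would pass 70% of its speed; a pose out of reach is approached as far as the arm can. The fingers move at their own pace and stop on an object; the grip force is fixed at half the most. Time passes only in rows, so rows that do not move let the fingers close. The tool returns the time, the measured TCP pose, the force, the opening and the grip force at its end. only (a regular expression) keeps the lines of the reply that match it, lines (a string "A,B") keeps lines A to B, and quiet returns only ok. A shift or turn number past 1, either way, is cut back to 1. Input that does not fit is refused with a message, and nothing moves.
- sensors.sense(): the state, without advancing time (a new reading comes with each control period).
- eyes.capture(name): name is "scene" or "top" or "wrist"; returns a dict with "pixels" (384x512x3 uint8, red, green, blue), "z_map" (384x512 float32, m along the optical axis (not along the pixel's ray), 0 where there is no reading), "K" (3x3 intrinsics, pixels), "world_from_camera" (4x4, takes a point from camera to world coordinates). Camera axes: x right, y up, looking along -z (the intrinsics and any distortion apply to the point x, -y, -z); pixel columns grow to the right and rows downward; lengths in m; the calibration is good to about 2 mm. A picture is of the moment at which its call begins.
- workorder.finish_job(): hands the job in; it is judged then, once.
The state is a dict: "time_s": time; "joints": joint angles; "joint_velocities": joint speeds; "effort": joint torques, N m; "tcp_pos": TCP position; "ee_rot": TCP orientation; "wrist_force": force on the tool from outside, world axes, zero at the start; "moment": the same for the moment, N m; "gripper_width": opening from 0.0 (shut) to 1.0 (fully open); "gripper_force": force on a finger pad.
Only numpy, scipy, OpenCV 4.12 (cv2) and the standard library are available. Lean on these libraries where they do the work, as an engineer would, in place of code of your own. Each camera call takes 0.05 s, during which the arm holds its last target. There are 200 camera calls.

TASK

The dark slice in the toaster came straight from the freezer; the pale one has to wait. Using only the fingertips and gripping nothing, push down the lever of the dark slice's slot until it latches and the slice stays down, then lightly press that same side's blue snowflake key to choose defrost, and take the hand away. Leave the other side's lever and blue key, both red cancel keys, the slices themselves and everything else on the worktop alone.

Things in the scene. Friction and masses are not known exactly. Their poses are not given: they have to be found in the camera images.
- toaster: Cream two-slot toaster, 260 (x) x 170 (y) x 175 mm high, fixed; control end towards the robot, turned up to 0.26 rad. Origin: centre of underside; x points to its rear, y to its left, z up. Slots along x at y = +42 mm (left) and -42 (right), x = -60 to 85. Levers on the front face (x = -130), keys on the top (x = -98), a lever and two keys per slot. Browning dials low on the front are fixed
- lever_left (a joint): Lever of the left slot, m: 0 = up, 0.040 = fully down; latched it rests at about 0.0395. A light spring (1 to 2 N) holds it up; at about half way a catch has to be overcome (up to about 10 N), then it snaps down by itself and stays. Let go before about 0.031 it springs back up
- lever_right (a joint): The same for the right slot
- lever_left_top (a point): Centre of the upper face of the left lever's paddle: dark with a steel inlay, 30 mm (toaster x) by 40 mm (y), 14 mm thick, level; its centre is 34 mm in front of the toaster's front face, 168 mm over the worktop when up and 128 mm when down. Moves with the lever, straight down
- lever_right_top (a point): The same for the right lever; the two paddles are 84 mm apart, centre to centre
- defrost_left_top (a point): Blue round defrost key with a white snowflake, of the left slot: 19 mm across, measured on the middle of its upper face, 181 mm over the worktop, standing 6 mm above the toaster's top. It goes straight down 4 mm against a spring (1 N to start, 3.5 N at the bottom) and springs back
- defrost_left (a joint): Travel of the left blue defrost key, m: 0 = out, 0.004 = pressed right in
- defrost_right_top (a point): The same key of the right slot. Across the toaster the keys stand at y = +60 mm (blue, left), +24 (red, left), -24 (red, right), -60 (blue, right). Wall cabinets hang behind (front at world x = 0.63 m, underside 0.53 m up): keep the hand low over the keys
- defrost_right (a joint): Travel of the right blue defrost key, m
- cancel_left_top (a point): Red round cancel key with a white square, of the left slot, 36 mm from the blue one; same size and travel; measured on the middle of its upper face
- cancel_left (a joint): Travel of the left red cancel key, m
- cancel_right_top (a point): Red cancel key of the right slot; measured on the middle of its upper face
- cancel_right (a joint): Travel of the right red cancel key, m
- dark_bread: Dark brown slice of bread, 108 x 16 x 110 mm, standing in one of the two slots on that slot's carriage, about 30 mm of it showing above the toaster; origin: middle of its lower edge, z up. It sinks with its own lever
- pale_bread: Pale slice with a golden crust, same size, standing in the other slot and showing 30 mm above the toaster; both slices stand more than 35 mm behind the keys
- mug: White mug, red-brown inside, 89 mm across, 98 mm high, near the front edge, left of the toaster's front; origin: centre of its underside
- apple: Green apple, 75 mm, near the front edge, right of the toaster's front; origin: its underside
- teaspoon: Steel teaspoon, 130 mm long, lying along the front edge before the toaster; origin: its middle
- coffee_jar: Dark brown jar with a black lid, 71 mm across, 98 mm high, close to the toaster's left flank; origin: centre of its underside
- spice_jar: Small glass jar with a green label and dark lid, 44 mm across, 96 mm high, close to the toaster's right flank; origin: centre of its underside

How it is judged:
By the outcome, as a careful person would: the job done as asked, in the order asked, and still so for the second after the job is handed in, with the robot touching nothing.
It also fails if it takes over 38 s, if anything falls off the work surface, if the arm or the gripper's body presses on something with over 40 N, if the wrist force passes 120 N, or if a joint passes its speed limit or range.

## Working session

There is one attempt and no reset: what is moved stays moved. The work goes in short steps, Python scripts to look and compute and a tool call to move; the robot and the scene stay as the last step left them, time stands still between calls to the robot, and variables do not carry over. Pictures are saved under pics/ and viewed, at most 10 in all, crops included, and the job is handed in when it is done.

```bash
mkdir -p pics
```

Run:
```python
from station import sensors, eyes
import cv2, numpy as np, pickle
d={n:eyes.capture(n) for n in("scene","top")}
pickle.dump(d,open("cap.pkl","wb"))
for n in d:
    cv2.imwrite(f"pics/{n}.png",cv2.cvtColor(d[n]["pixels"],cv2.COLOR_RGB2BGR)); print(n,d[n]["K"].tolist(),d[n]["world_from_camera"].round(3).tolist())
s=sensors.sense();print(s["time_s"],s["tcp_pos"],s["ee_rot"],s["gripper_width"],s["wrist_force"])
```

```text
scene [[372.58156690820044, 0.0, 255.7198882401402], [0.0, 372.58156690820044, 190.42548667704628], [0.0, 0.0, 1.0]] [[0.473, 0.515, -0.716, -0.052], [-0.881, 0.289, -0.374, -0.316], [0.014, 0.807, 0.59, 0.63], [0.0, 0.0, 0.0, 1.0]]
top [[432.820167139135, 0.0, 254.1425502642594], [0.0, 432.820167139135, 186.410081248614], [0.0, 0.0, 1.0]] [[-0.02, 0.768, -0.64, 0.003], [-1.0, -0.007, 0.023, 0.014], [0.014, 0.64, 0.768, 0.831], [0.0, 0.0, 0.0, 1.0]]
0.1 [ 0.19397209 -0.59356715  0.22156832] [[-9.50587858e-01 -3.10454911e-01 -6.87881380e-04]
 [-3.10455663e-01  9.50586063e-01  1.84905666e-03]
 [ 7.98417304e-05  1.97124748e-03 -9.99998054e-01]] 1.0012734373599015 [ 1.01190212  0.16990942 -0.87048303]
```

View pics/scene.png

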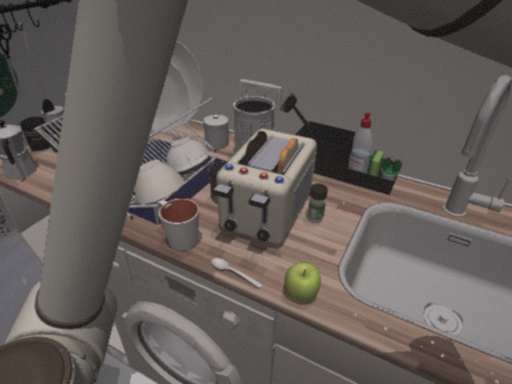

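View pics/top.png

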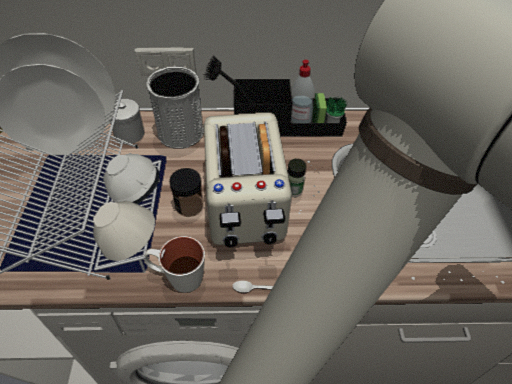

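The dark slice is in the left slot. In the top view the left blue key is at about (218,188), the reds at (237,186) and (261,184), the right blue at (280,184), and the left lever at about (230,218). The scene view agrees: blue keys at about (229,167) and (279,180), left lever at about (223,192).

Create h.py:
```python
import numpy as np, cv2
def ray(c,u,v,z):
    K,T=c["K"],c["world_from_camera"]
    d=T[:3,:3]@np.array([(u-K[0,2])/K[0,0],-(v-K[1,2])/K[1,1],-1]);o=T[:3,3]
    return o+d*(z-o[2])/d[2]
def blobs(m,mn=8):
    n,l,s,c=cv2.connectedComponentsWithStats(m.astype(np.uint8))
    return [(c[i].round(1),s[i,4]) for i in range(1,n) if s[i,4]>=mn]
```

Run:
```python
import pickle,numpy as np,cv2
from h import *
d=pickle.load(open("cap.pkl","rb"))
for n,(u0,u1,v0,v1) in {"top":(203,292,170,250),"scene":(212,295,155,245)}.items():
    c=d[n];p=c["pixels"][v0:v1,u0:u1].astype(int);r,g,b=p[...,0],p[...,1],p[...,2]
    hsv=cv2.cvtColor(c["pixels"][v0:v1,u0:u1],cv2.COLOR_RGB2HSV).astype(int);V=hsv[...,2]
    for name,m,z in(("blue",(b-r>35)&(b>70),.181),("red",(r-g>60)&(r-b>40),.181),("dark",(V<75),.168)):
        # fill the blob outlines so that white symbols/inlays count
        m=m.astype(np.uint8);cs,_=cv2.findContours(m,cv2.RETR_EXTERNAL,cv2.CHAIN_APPROX_NONE)
        f=np.zeros_like(m);cv2.drawContours(f,cs,-1,1,-1)
        for q,a in blobs(f):
            print(n,name,q+[u0,v0],a,ray(c,q[0]+u0,q[1]+v0,z).round(4))
    # bright inlay of paddles
    cv2.imwrite(f"pics/{n}_crop.png",cv2.cvtColor(cv2.resize(c["pixels"][v0:v1,u0:u1],None,fx=4,fy=4,interpolation=cv2.INTER_CUBIC),cv2.COLOR_RGB2BGR))
    # top surface of toaster: points by depth at height .168 +-.006
    zm=c["z_map"];vv,uu=np.mgrid[v0:v1,u0:u1];K,T=c["K"],c["world_from_camera"]
    Z=zm[v0:v1,u0:u1];P=np.stack([(uu-K[0,2])/K[0,0]*Z,-(vv-K[1,2])/K[1,1]*Z,-Z],-1)@T[:3,:3].T+T[:3,3]
    for k,(a,e) in {"L":(230,218),"R":(275,215)}.items() if n=="top" else {"L":(223,191),"R":(260,200)}.items():
        print(n,"inlay depth pt",k,P[e-v0,a-u0].round(4),ray(c,a,e,.168).round(4))
```

```text
top blue [279.  182.7] 57 [ 0.5532 -0.0544  0.181 ]
top blue [217.9 186.9] 59 [0.5435 0.0655 0.181 ]
top red [260.7 183.9] 51 [ 0.5505 -0.0182  0.181 ]
top red [236.3 185.7] 52 [0.5462 0.0296 0.181 ]
top dark [225.8 173.4] 87 [0.5901 0.0516 0.168 ]
top dark [262.  172.4] 10 [ 0.5922 -0.0225  0.168 ]
top dark [271.  171.6] 18 [ 0.5943 -0.041   0.168 ]
top dark [289.4 172.5] 27 [ 0.5915 -0.0787  0.168 ]
top dark [290.4 184. ] 22 [ 0.5606 -0.0785  0.168 ]
top dark [204.8 187.4] 16 [0.5532 0.0924 0.168 ]
top dark [241.  239.4] 794 [0.4305 0.0206 0.168 ]
top dark [273. 218.] 216 [ 0.4774 -0.0396  0.168 ]
top dark [274.8 206.5] 10 [ 0.5044 -0.0443  0.168 ]
top dark [228.4 209.5] 37 [0.4981 0.0446 0.168 ]
top dark [230.2 223.3] 186 [0.4661 0.0407 0.168 ]
top inlay depth pt L [0.4768 0.0412 0.1699] [0.4782 0.0412 0.168 ]
top inlay depth pt R [ 0.4833 -0.0435  0.1694] [ 0.4843 -0.0437  0.168 ]
scene blue [228.5 166. ] 34 [0.5446 0.0662 0.181 ]
scene blue [279.  178.9] 33 [ 0.5539 -0.0544  0.181 ]
scene red [243.2 170.3] 13 [0.5455 0.0288 0.181 ]
scene red [263.5 175.5] 16 [ 0.5492 -0.0196  0.181 ]
scene dark [245.5 159.3] 88 [0.6069 0.0577 0.168 ]
scene dark [220.9 185.7] 451 [0.4872 0.0503 0.168 ]
scene dark [275.4 168.8] 30 [ 0.6045 -0.0222  0.168 ]
scene dark [265.5 194.1] 8 [ 0.5071 -0.0463  0.168 ]
scene dark [261.2 208.6] 207 [ 0.4603 -0.0607  0.168 ]
scene dark [293.2 209.7] 48 [ 0.488  -0.1172  0.168 ]
scene dark [244.2 233.6] 576 [ 0.3814 -0.067   0.168 ]
scene dark [285.5 235. ] 8 [ 0.4145 -0.1341  0.168 ]
scene inlay depth pt L [0.4711 0.0348 0.1699] [0.4732 0.0362 0.168 ]
scene inlay depth pt R [ 0.4819 -0.0467  0.1696] [ 0.4838 -0.0457  0.168 ]
```

View pics/top_crop.png

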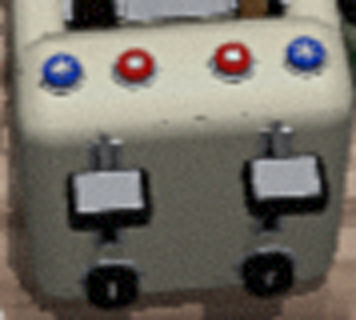

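After first call, use sensors and compute next one.

The crop confirms it: the left blue key is at crop (62,70) and the left paddle at crop (108,190). The toaster is yawed about 4.5°. The left lever works out at about (0.480, 0.042) and the left blue key at about (0.544, 0.066). I'll close the fingers and move the first leg.

The manual's scale: shifts go in shares of 0.8 m and turns go in shares of 90 degrees. Converting my numbers, 0.258 m / 0.8 = 0.3225, 0.237 m / 0.8 = 0.2963, 13.6 degrees / 90 = 0.1511.

Request:
step_hand:
  steps: {"finger_gap": [0,0,0,0,0,0,0,0],"sx": [-0.025,-0.0625,-0.105,-0.1475,-0.19,-0.2325,-0.2688,-0.2938],"sy": [0.0275,0.0688,0.115,0.1625,0.2088,0.2563,0.2963,0.3225],"sz": [0,0,0,0,0,0,0,0],"rx": [0,0,0,0,0,0,0,0],"ry": [0,0,0,0,0,0,0,0],"rz": [0.0222,0.0556,0.0889,0.1222,0.1511,0.1511,0.1511,0.1511]}

```text
time_s: 0.9
tcp_pos: [0.3376, -0.2733, 0.2225]
ee_rot: [[-0.997, -0.08, 0.0], [-0.08, 0.997, 0.0], [-0.0, 0.0, -1.0]]
wrist_force: [-0.4, -0.3, -0.9]
gripper_width: 0.356
gripper_force: 0.0
```

Add to h.py:
```python
def to(p):
    from station import sensors
    s=sensors.sense();R=np.array(s["ee_rot"]);a=np.array([np.cos(np.radians(4.5)),np.sin(np.radians(4.5)),0])
    G=np.column_stack([-a,[-a[1],a[0],0],[0,0,-1]])
    print("t",s["time_s"],"tcp",s["tcp_pos"].round(4),"shift",(R.T@(np.array(p)-s["tcp_pos"])).round(4),"turn",np.degrees(cv2.Rodrigues(R.T@G)[0].ravel()).round(2),"F",s["wrist_force"].round(2),"w",round(s["gripper_width"],3))
```

```bash
python3 -c "
from h import *
to([.479,.042,.215])"
```

```text
t 0.9 tcp [ 0.3376 -0.2733  0.2225] shift [-0.1662  0.303   0.0077] turn [0.02 0.01 0.1 ] F [-0.38 -0.26 -0.85] w 0.356
```

Converted, 0.303 m / 0.8 = 0.3788, 0.277 m / 0.8 = 0.3463.

Request:
step_hand:
  steps: {"finger_gap": [0,0,0,0,0,0,0,0],"sx": [-0.0188,-0.0463,-0.075,-0.1038,-0.1325,-0.1625,-0.19,-0.2075],"sy": [0.0338,0.085,0.1375,0.19,0.2425,0.295,0.3463,0.3788],"sz": [0,0.0013,0.0025,0.005,0.0063,0.0075,0.0088,0.01],"rx": [0,0,0,0,0,0,0,0],"ry": [0,0,0,0,0,0,0,0],"rz": [0,0,0,0,0,0,0,0]}

```text
time_s: 1.7
tcp_pos: [0.4798, 0.042, 0.2142]
ee_rot: [[-0.997, -0.081, -0.0], [-0.081, 0.997, 0.0], [0.0, 0.0, -1.0]]
wrist_force: [0.5, 0.6, -0.2]
gripper_width: 0.005
gripper_force: 0.0
```

Run:
```python
from h import *
from station import eyes
import cv2
c=eyes.capture("top");cv2.imwrite("pics/t2.png",cv2.cvtColor(cv2.resize(c["pixels"][130:290,160:340],None,fx=3,fy=3),cv2.COLOR_RGB2BGR))
w=eyes.capture("scene");cv2.imwrite("pics/s2.png",cv2.cvtColor(cv2.resize(w["pixels"][90:270,140:340],None,fx=3,fy=3),cv2.COLOR_RGB2BGR))
to([.479,.042,.175])
```

```text
t 1.8 tcp [0.4803 0.0421 0.2138] shift [ 0.0012 -0.      0.0388] turn [-0.   -0.03  0.23] F [-0.67  0.31  1.11] w 0.006
```

View pics/s2.png

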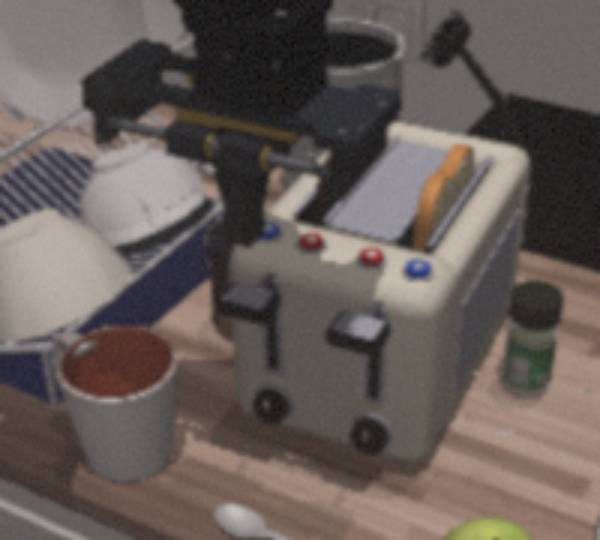

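Shut fingers (crop ~(240,230)) hang over the left paddle (crop ~(250,300)), clear of the left blue key (crop ~(268,230)). I'll press down now.

Converted, 0.08 m / 0.8 = 0.1, 0.073 m / 0.8 = 0.0913.

Request:
step_hand:
  steps: {"finger_gap": [0,0,0,0,0,0,0,0],"sx": [0.0025,0.0025,0.0025,0.0025,0.0025,0.0025,0.0025,0.0025],"sy": [0,0,0,0,0,0,0,0],"sz": [0.0188,0.0375,0.0525,0.0625,0.0725,0.0825,0.0913,0.1],"rx": [0,0,0,0,0,0,0,0],"ry": [0,0,0,0,0,0,0,0],"rz": [0,0,0,0,0,0,0,0]}

```text
time_s: 2.6
tcp_pos: [0.4772, 0.0389, 0.1344]
ee_rot: [[-0.997, -0.078, 0.001], [-0.078, 0.997, 0.0], [-0.001, 0.0, -1.0]]
wrist_force: [0.0, -0.5, -0.1]
gripper_width: 0.008
gripper_force: 0.0
```

```bash
python3 -c "
from h import *
to([.479,.042,.127])"
```

```text
t 2.6 tcp [0.4772 0.0389 0.1344] shift [-0.0021  0.003   0.0074] turn [ 0.    0.04 -0.02] F [ 0.02 -0.54 -0.12] w 0.008
```

Converted, 0.0075 m / 0.8 = 0.0094, 0.006 m / 0.8 = 0.0075.

Request:
step_hand:
  steps: {"finger_gap": [0,0,0,0],"sx": [-0.0013,-0.0013,-0.0013,-0.0013],"sy": [0.0025,0.0025,0.0025,0.0025],"sz": [0.0038,0.0075,0.0094,0.0094],"rx": [0,0,0,0],"ry": [0,0,0,0],"rz": [0,0,0,0]}

```text
time_s: 3.0
tcp_pos: [0.4784, 0.0415, 0.1282]
ee_rot: [[-0.997, -0.079, 0.001], [-0.079, 0.997, 0.0], [-0.001, 0.0, -1.0]]
wrist_force: [-2.7, 0.6, 6.9]
gripper_width: 0.004
gripper_force: 3.7
```

```bash
python3 -c "
from h import *
to([.479,.042,.215])"
```

```text
t 3.0 tcp [0.4784 0.0415 0.1282] shift [-0.0007  0.0005 -0.0868] turn [0.   0.06 0.04] F [-2.67  0.56  6.91] w 0.004
```

Lever is at its stop (TCP 0.128). I'll lift and look.

Converted, -0.085 m / 0.8 = -0.1063, -0.08 m / 0.8 = -0.1.

Request:
step_hand:
  steps: {"finger_gap": [0,0,0,0,0,0,0],"sx": [0,0,0,0,0,0,0],"sy": [0,0,0,0,0,0,0],"sz": [-0.0188,-0.0438,-0.0688,-0.09,-0.1,-0.1063,-0.1063],"rx": [0,0,0,0,0,0,0],"ry": [0,0,0,0,0,0,0],"rz": [0,0,0,0,0,0,0]}

```text
time_s: 3.7
tcp_pos: [0.4781, 0.0413, 0.2121]
ee_rot: [[-0.997, -0.078, 0.0], [-0.078, 0.997, 0.0], [-0.0, 0.0, -1.0]]
wrist_force: [0.4, -0.4, -1.1]
gripper_width: 0.004
gripper_force: 0.0
```

Run:
```python
from h import *
from station import eyes
w=eyes.capture("scene");cv2.imwrite("pics/s3.png",cv2.cvtColor(cv2.resize(w["pixels"][90:270,140:340],None,fx=3,fy=3),cv2.COLOR_RGB2BGR))
to([.544,.0662,.200])
```

```text
t 3.75 tcp [0.4777 0.0412 0.2115] shift [-0.068   0.0198  0.0115] turn [ 0.   -0.04 -0.01] F [-0.17 -0.26  0.87] w 0.011
```

View pics/s3.png

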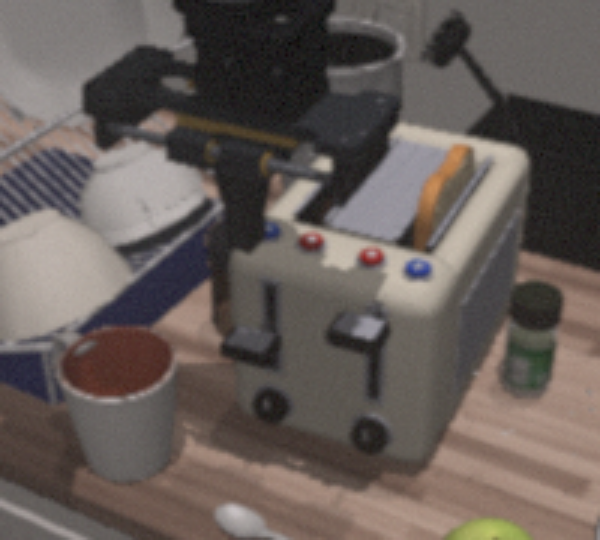

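The left lever now stays down (crop ~(250,345)) and the right one is still up (crop ~(360,328)). Next, over the left blue key.

Converted, -0.068 m / 0.8 = -0.085, -0.065 m / 0.8 = -0.0813.

Request:
step_hand:
  steps: {"finger_gap": [0,0,0,0,0,0,0,0],"sx": [-0.0125,-0.0313,-0.0525,-0.07,-0.0813,-0.085,-0.085,-0.085],"sy": [0.0038,0.0088,0.015,0.02,0.0238,0.025,0.025,0.025],"sz": [0,0,0,0.005,0.01,0.0144,0.0144,0.0144],"rx": [0,0,0,0,0,0,0,0],"ry": [0,0,0,0,0,0,0,0],"rz": [0,0,0,0,0,0,0,0]}

```text
time_s: 4.55
tcp_pos: [0.5437, 0.0662, 0.2003]
ee_rot: [[-0.997, -0.078, -0.001], [-0.078, 0.997, -0.0], [0.001, -0.0, -1.0]]
wrist_force: [-0.4, -0.0, -0.6]
gripper_width: 0.004
gripper_force: 0.0
```

Run:
```python
from h import *
from station import eyes
w=eyes.capture("scene");cv2.imwrite("pics/s4.png",cv2.cvtColor(cv2.resize(w["pixels"][120:220,180:320],None,fx=5,fy=5),cv2.COLOR_RGB2BGR))
to([.544,.0662,.178])
```

```text
t 4.6 tcp [0.5438 0.0662 0.2006] shift [-0.0002 -0.      0.0226] turn [-0.   -0.01 -0.01] F [-0.69  0.22 -0.23] w 0.009
```

View pics/s4.png

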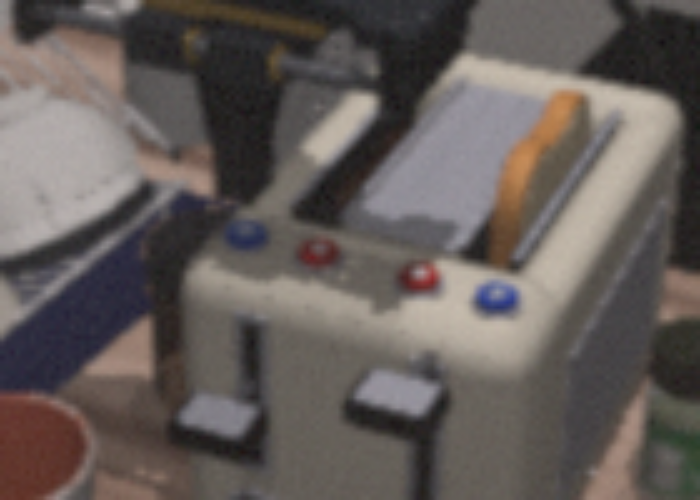

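The dark slice has sunk, and the fingertips sit directly over the left blue key (crop ~(245,233)). I'll lower to just about contact, then press in small steps.

Converted, 0.022 m / 0.8 = 0.0275, 0.021 m / 0.8 = 0.0263.

Request:
step_hand:
  steps: {"finger_gap": [0,0,0,0,0,0,0,0],"sx": [0,0,0,0,0,0,0,0],"sy": [0,0,0,0,0,0,0,0],"sz": [0.0075,0.015,0.02,0.0238,0.025,0.0263,0.0275,0.0275],"rx": [0,0,0,0,0,0,0,0],"ry": [0,0,0,0,0,0,0,0],"rz": [0,0,0,0,0,0,0,0]}

```text
time_s: 5.4
tcp_pos: [0.5441, 0.0663, 0.1787]
ee_rot: [[-0.997, -0.078, -0.0], [-0.078, 0.997, -0.0], [0.0, -0.0, -1.0]]
wrist_force: [-1.5, -0.2, 2.8]
gripper_width: 0.005
gripper_force: 1.2
```

```bash
python3 -c "
from h import *
to([.544,.0662,.177])"
```

```text
t 5.4 tcp [0.5441 0.0663 0.1787] shift [ 0.0001 -0.0001  0.0017] turn [-0.01 -0.01 -0.  ] F [-1.53 -0.23  2.77] w 0.005
```

Converted, 0.002 m / 0.8 = 0.0025, 0.0016 m / 0.8 = 0.002.

Request:
step_hand:
  steps: {"finger_gap": [0,0,0,0],"sx": [0,0,0,0],"sy": [0,0,0,0],"sz": [0.0013,0.002,0.0025,0.0025],"rx": [0,0,0,0],"ry": [0,0,0,0],"rz": [0,0,0,0]}

```text
time_s: 5.8
tcp_pos: [0.5442, 0.0664, 0.1774]
ee_rot: [[-0.997, -0.079, 0.0], [-0.079, 0.997, -0.0], [-0.0, -0.0, -1.0]]
wrist_force: [-3.2, -0.3, 5.4]
gripper_width: 0.004
gripper_force: 3.0
```

Converted, 0.0008 m / 0.8 = 0.001, 0.0005 m / 0.8 = 0.0006.

Request:
step_hand:
  steps: {"finger_gap": [0,0,0],"sx": [0,0,0],"sy": [0,0,0],"sz": [0.0006,0.001,0.001],"rx": [0,0,0],"ry": [0,0,0],"rz": [0,0,0]}

```text
time_s: 6.1
tcp_pos: [0.5442, 0.0664, 0.1773]
ee_rot: [[-0.997, -0.079, 0.001], [-0.079, 0.997, -0.0], [-0.001, -0.0, -1.0]]
wrist_force: [-5.4, -0.1, 8.8]
gripper_width: 0.007
gripper_force: 4.5
```

The key is at its stop: no further travel, and the force is rising. I'll lift straight up, then back off.

Converted, 0.11 m / 0.8 = 0.1375, 0.09 m / 0.8 = 0.1125.

Request:
step_hand:
  steps: {"finger_gap": [0,0,0,0,0,0,0,0],"sx": [0,0,0,0.0125,0.0375,0.075,0.1125,0.1375],"sy": [0,0,0,0,0,0,0,0],"sz": [-0.0075,-0.025,-0.0438,-0.0563,-0.0625,-0.0625,-0.0625,-0.0625],"rx": [0,0,0,0,0,0,0,0],"ry": [0,0,0,0,0,0,0,0],"rz": [0,0,0,0,0,0,0,0]}

```text
time_s: 6.9
tcp_pos: [0.4322, 0.0574, 0.2254]
ee_rot: [[-0.997, -0.078, -0.001], [-0.078, 0.997, 0.001], [0.0, 0.001, -1.0]]
wrist_force: [0.2, 0.5, 0.2]
gripper_width: 0.009
gripper_force: 0.0
```

Request:
step_hand:
  steps: {"finger_gap": [0,0,0,0,0,0,0,0],"sx": [0.0188,0.0313,0.0375,0.0375,0.0375,0.0375,0.0375,0.0375],"sy": [-0.0313,-0.075,-0.125,-0.175,-0.2125,-0.2375,-0.25,-0.25],"sz": [0,0,0,0,0,0,0,0],"rx": [0,0,0,0,0,0,0,0],"ry": [0,0,0,0,0,0,0,0],"rz": [0,0,0,0,0,0,0,0]}

```text
time_s: 7.7
tcp_pos: [0.4199, -0.1445, 0.2255]
ee_rot: [[-0.997, -0.076, -0.0], [-0.076, 0.997, 0.0], [0.0, 0.0, -1.0]]
wrist_force: [-0.2, -0.1, -0.1]
gripper_width: 0.006
gripper_force: 0.0
```

Run:
```python
from h import *
from station import eyes
w=eyes.capture("top");cv2.imwrite("pics/t5.png",cv2.cvtColor(cv2.resize(w["pixels"][100:300,140:340],None,fx=3,fy=3),cv2.COLOR_RGB2BGR))
```

```text
(no output)
```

View pics/t5.png

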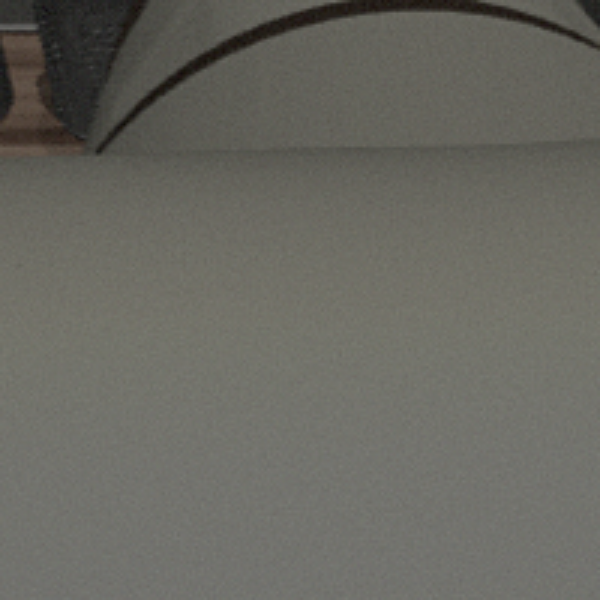

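The arm blocks the top camera completely here, so I'll check from the scene camera.

Run:
```python
from h import *
from station import eyes
w=eyes.capture("scene");cv2.imwrite("pics/s6.png",cv2.cvtColor(cv2.resize(w["pixels"][90:310,140:350],None,fx=2.7,fy=2.7),cv2.COLOR_RGB2BGR))
```

```text
(no output)
```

View pics/s6.png

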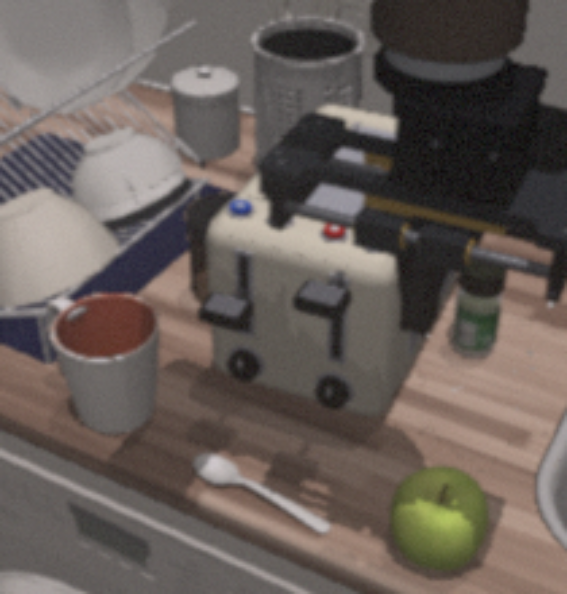

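The left lever is still latched down (crop ~(225,308)) and the right one is up (~(322,297)). The left blue key is out again (~(240,208)). The mug, spoon, apple and spice jar are undisturbed, and the hand is clear of everything.

```bash
python3 -c "
from station import workorder
print(workorder.finish_job())"
```

```text
the job is handed in; nothing more can be done
None
```

The dark slice's left lever is latched down with the slice sunk, its blue defrost key was then pressed to its stop and sprang back, and the hand is clear; the job was handed in at about 8 s, with no verdict returned.

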